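# Set the photometer's filter dial to green and zero it

## Robot

A 6-joint arm with a two-finger parallel gripper is mounted at the origin on the work surface. World frame = base frame: x ahead of the robot, y to its left, z up, the work surface at z = 0. Lengths are in m, angles in rad, forces in N, time in s.
With the tool pointing down it reaches from about 0.3 to 0.775 m from the base axis. Payload 14.6 kg.
Tool frame: the origin (TCP) lies midway between the tips of the shut fingers; the grasp point (between the pads) lies 19 mm behind it (ctrl.grip_depth is the distance from the TCP to the grasp point, in m); z points along the fingers, x is the direction in which the jaws open and shut, and the axes are right-handed (so a half turn about z gives the same grasp; the last joint's range is limited). The gripper opens to 94 mm and grips with 3 to 60 N. Pads are 16 mm wide; open, the fingers measure 119 mm over their backs; the gripper's body (75 mm by 177 mm) begins 78 mm behind the grasp point.
Start: joints at [-1.238, 0.3, 1.521, -0, 1.321, -0.067], TCP at [0.214, -0.507, 0.205] pointing down, gripper open.
Joint ranges: [-3.03, 3.03], [-0.79, 2.21], [0.23, 2.52], [-1.04, 4.18], [0, 3.07], [-2.55, 2.55]. Speed limits (rad/s): [2.22, 2.22, 2.57, 3.14, 3.14, 3.14].

## Interface

Orientations are given as [roll, pitch, yaw] about the fixed x, y, z axes, in that order (R = Rz(yaw) Ry(pitch) Rx(roll)).
In Python, from station import ctrl gives the robot as it stands.
- The arm moves only by the tool play_rows, never from a script. Its argument "steps" is a list that holds one entry, the list of rows, each a list of 7 numbers: the shift along the tool's x, y, z in cm, then the turn, a rotation vector about the tool's x, y, z in rad, then the opening, from 0 (shut) to 1 (fully open). In form: [[[x, y, z, ax, ay, az, hand], ...]]. A call has 1 to 20 rows; each row is the pose to reach, as a shift and turn from the pose measured when the call began, along the tool's axes at that moment; what a row does not reach only later rows make up. A row lasts 1/12 s, in which the tool goes at most 41.7 mm and 7.16 degrees, less where a joint would pass 70% of its speed; a pose out of reach is approached as far as the arm can. A call with a gripper value outside its range is refused whole. The fingers move at their own pace and stop on an object; "force" is the grip in N (left out, the last holds). Time passes only in rows, so rows that repeat a pose let the fingers close. It gives the time, the measured TCP pose, the force and the opening at its end, in the units of the state.
- ctrl.get_obs(): the state, without advancing time (a new reading comes with each control period).
- ctrl.camera(name): name is "scene" or "top" or "wrist"; returns a dict with "frame" (400x640x3 uint8, blue, green, red), "fovy" (degrees; the focal length in pixels is half the picture's height over the tangent of half this angle, whatever the lens; pixels are square), "cx", "cy" (the principal point, pixels), "world_to_cam" (4x4, takes a point from world to camera coordinates). Camera axes: x right, y up, looking along -z (the intrinsics and any distortion apply to the point x, -y, -z); pixel columns grow to the right and rows downward; lengths in m; the calibration is good to about 2 mm. A picture is of the moment at which its call begins. There is no depth.
- ctrl.hand_in(): hands the job in, once; it reports no verdict.
The state is a dict: "time_s": time; "qpos": joint angles; "joint_vel": joint speeds; "tau": joint torques, N m; "ee_pos": TCP position; "eef_rot": TCP orientation; "force": force on the tool from outside, world axes, zero at the start; "moment": the same for the moment, N m; "grip_width": finger opening in m.
Only numpy, scipy, OpenCV 4.12 (cv2) and the standard library are available. Lean on these libraries where they do the work, as an engineer would, in place of code of your own. Each camera call takes 0.05 s, during which the arm holds its last target. There are 200 camera calls.

## Task

Set the photometer to its green filter: with a fingertip against one side of the black dial's wing, push the dial round until its white index mark lines up with the green line; don't take the wing between the fingers. Then, with the dial on green, press the blue zero key right down and let it come up again. Don't press the white print key, and leave everything that stands on and around the instrument where it is.

Things in the scene. Friction and masses are not known exactly. Their poses are not given: they have to be found in the camera images.
- photometer: Grey-white bench photometer, fixed, 340 mm deep (own x), 420 mm wide (own y), flat deck 125 mm above the bench. Origin under its centre, on the bench; its -x side is its front, towards the robot, z up. Deck: dial at own (-20, -100) mm, print key (-95, 45), zero key (-95, 115), black sample cover (25, 100), 110 x 130 x 18 mm, and behind that a tilted display, top 235 mm above the bench.
- dial_axis (a point): Point on the upright turning axis of the black filter dial, 135 mm above the bench (10 mm above the deck). The dial is a round skirt, radius 44 mm, its top face 11 mm above the deck, with a black wing (bar grip) standing across it that points at the index mark; the wing's top is 37 to 39 mm above the deck.
- index_mark (a point): The dial's index mark, on the skirt's edge 45 mm from the axis, 10 mm above the deck, in front of the wing's pointed nose: a white line 3.5 mm wide that runs along the top of the wing and on across the skirt. The direction from dial_axis to here is the way the wing points.
- green_line (a point): The inner end of the green scale line, 45 mm from dial_axis and level with index_mark. Eight coloured lines, 5 mm wide and 20 mm long, stand every 45 degrees on the pale ring round the dial: counter-clockwise from above cyan, green, yellow, orange, red, grey, violet, blue.
- dial (a joint): Angle of the dial in rad, 0 when the index mark is exactly on the green line (also at every full turn), growing counter-clockwise seen from above. It turns endlessly both ways without stops or clicks, with a drag of about 0.09 N m (some 3 N pushed 28 mm from the axis), and stays where it is left.
- wing_left: Left upright side of the dial's wing, looking along it towards its nose; pushing here turns the dial clockwise seen from above. The wing is 15 mm thick (side faces 7.5 mm from its middle plane), from 22 mm behind the axis to 28.5 mm ahead, then a nose to 36 mm. Origin on the dial's underside, 5 mm left of the axis.
- wing_right: Right upright side of the dial's wing, looking along it towards its nose; pushing here turns the dial counter-clockwise seen from above. Origin on the dial's underside, 5 mm right of the axis.
- zero_key_top (a point): Centre of the top of the blue zero key (26 mm across, 21 mm above the deck when up, in a round grey housing 42 mm across and 12 mm high), which is pressed straight down.
- zero_key (a joint): Travel of the blue zero key in m: 0 up, 0.005 fully down; a spring needs about 4 N to hold it fully down and brings it up again.
- print_key_top (a point): Centre of the top of the white print key, 70 mm beside the blue one, same size and make.
- print_key (a joint): Travel of the white print key in m: 0 up, 0.005 fully down.
- beaker_rim (a point): Bystander: centre of the mouth of an empty glass beaker 68 mm across, 88 mm tall, on the bench to the left.
- wash_bottle: Bystander: white plastic wash bottle 66 mm across, 215 mm tall with its bent spout, on the bench to the right; origin under its centre.
- phone: Bystander: mobile phone 150 x 72 x 8 mm lying on the bench to the right; origin under its centre.
- tube_rack: Bystander: clear rack 200 x 70 mm with twelve capped tubes, 102 mm tall, on the bench to the left; origin under its centre.
- cuvette_a: Bystander: loose cuvette standing on the photometer's deck, white-capped, behind the dial towards the middle of the deck; 13 x 13 mm, 48 mm tall, 12 g, easily knocked over; origin under its centre.
- cuvette_b: Bystander: loose cuvette standing on the photometer's deck, purple-capped, behind the dial; 13 x 13 mm, 48 mm tall, 12 g, easily knocked over; origin under its centre.
- cuvette_c: Bystander: loose cuvette standing on the photometer's deck, purple-capped, at the front of the deck between dial and keys; 13 x 13 mm, 48 mm tall, 12 g, easily knocked over; origin under its centre.

How it is judged:
By the outcome, as a careful person would: the job done as asked, in the order asked, and still so for the second after the job is handed in, with the robot touching nothing.
It also fails if it takes over 51 s, if anything falls off the work surface, if the arm or the gripper's body presses on something with over 40 N, if the wrist force passes 120 N, or if a joint passes its speed limit or range.

## Working session

There is one attempt and no reset: what is moved stays moved. The work goes in short steps, Python scripts to look and compute and a tool call to move; the robot and the scene stay as the last step left them, time stands still between calls to the robot, and variables do not carry over. Pictures are saved under pics/ and viewed, about 8 in all and at most 12, crops included, and the job is handed in when it is done.

Besides the shell and the picture viewer there is one more tool, called after "Emit:" as name(argument=value, ...) on one line, values as JSON. play_rows: Moves the arm, as the interface text tells. Its arguments: {"type":"object","properties":{"steps":{"type":"array"},"force":{"type":"number"}},"required":["steps"]}

```bash
mkdir -p pics; ls; cat > h.py <<'E'
import numpy as np, cv2
from station import ctrl
def cam(n,save=None):
    c=ctrl.camera(n)
    if save: cv2.imwrite('pics/'+save,c['frame'])
    return c
def ray(c,u,v):
    f=200/np.tan(np.radians(c['fovy'])/2); T=np.array(c['world_to_cam'])
    d=np.array([(u-c['cx'])/f,-(v-c['cy'])/f,-1.]); R=T[:3,:3]
    return -R.T@T[:3,3], R.T@d
def onz(c,u,v,z):
    o,d=ray(c,u,v); return o+d*(z-o[2])/d[2]
def proj(c,p):
    f=200/np.tan(np.radians(c['fovy'])/2); T=np.array(c['world_to_cam'])
    q=T[:3,:3]@np.array(p)+T[:3,3]; return c['cx']-f*q[0]/q[2], c['cy']+f*q[1]/q[2]
E
python3 - <<'E'
from h import *
for n in ('scene','top'):
    c=cam(n,n+'1.png'); print(n,{k:v for k,v in c.items() if k!='frame'})
    hsv=cv2.cvtColor(c['frame'],cv2.COLOR_BGR2HSV)
    for nm,a,b in (('blue',100,130),('green',45,75)):
        m=cv2.inRange(hsv,(a,110,60),(b,255,255)); k,_,s,ce=cv2.connectedComponentsWithStats(m)
        for i in range(1,k):
            if s[i][4]>15: print(nm,s[i],ce[i])
print(ctrl.get_obs())
E
```

```text
pics
scene {'fovy': 54.69986266134373, 'cx': 319.9034131451467, 'cy': 199.68203304317106, 'world_to_cam': array([[ 0.64363089,  0.76532552, -0.00401429, -0.34911909],
       [-0.49065616,  0.41665085,  0.76528334,  0.18412749],
       [ 0.58736343, -0.49059037,  0.64368105, -1.52830631],
       [ 0.        ,  0.        ,  0.        ,  1.        ]])}
blue [   0    5  105   68 2601] [33.36870434 34.86082276]
blue [152  25  24  21 222] [165.82432432  36.55855856]
blue [56 33  9 15 64] [60.234375 38.5625  ]
blue [ 447  121   54   43 1340] [472.97089552 142.70671642]
blue [379 149  39  47 241] [399.02074689 171.91701245]
blue [325 157   8   7  40] [328.725 160.225]
blue [544 191  14  17 133] [550.36842105 196.54887218]
blue [479 193  59  29 248] [513.69758065 211.41935484]
blue [ 415  241  102   97 5298] [464.79822575 287.41374103]
blue [390 326  17  18 234] [398.14529915 334.42307692]
blue [359 345  18  20 273] [367.55677656 354.27472527]
blue [ 184  348   46   52 1131] [205.97877984 374.66489832]
blue [322 376  19  22 314] [330.87579618 386.11146497]
blue [221 394  15   6  56] [229.375 
[... 1122 characters left out ...]
.50746269 270.53731343]
{'time_s': 0.1, 'qpos': array([-1.23758314e+00,  3.00433820e-01,  1.52149224e+00,  8.82397028e-06,
        1.32071171e+00, -6.65850413e-02]), 'joint_vel': array([-7.64168088e-04, -2.58447903e-05, -1.71918823e-03, -9.00312219e-04,
       -8.83501227e-04,  1.26232192e-04]), 'tau': array([-2.15689070e-04, -5.32638216e+01, -3.53282368e+01,  7.08149979e-02,
        2.34627840e-02, -8.68050233e-05]), 'ee_pos': array([ 0.21401007, -0.50640765,  0.20494436]), 'eef_rot': array([-3.14151459e+00,  1.04223354e-03, -1.17100025e+00]), 'force': array([ 0.3670323 , -0.00662749, -0.42346443]), 'moment': array([-0.04445633, -0.03087756,  0.04196003]), 'grip_width': 0.09383655225154215}
```

View pics/top1.png

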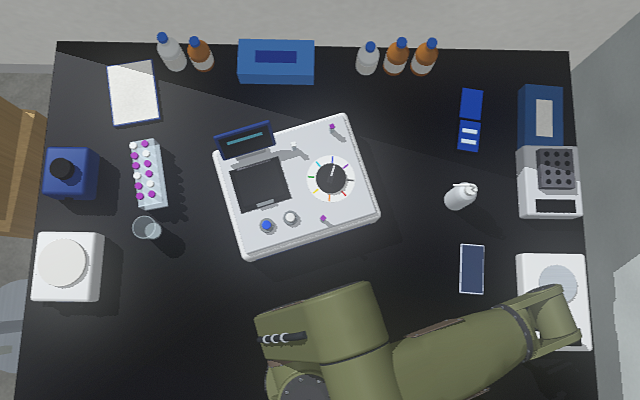

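View pics/scene1.png

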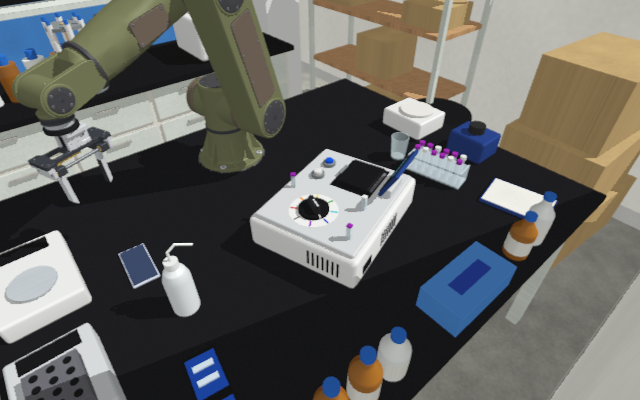

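The top view shows the dial at about (331,178), the blue key at (266,225), the print key at (291,218), and the cuvettes at (323,218), (332,127) and (294,146). I'll enlarge the dial next.

```bash
python3 - <<'E'
from h import *
c=cam('top'); f=c['frame']
cv2.imwrite('pics/top2.png',cv2.resize(f[110:240,230:390],None,fx=5,fy=4.6,interpolation=cv2.INTER_CUBIC)) 
k=onz(c,266,224.5,.146); d=onz(c,331,178,.136)
print('key',k,'dial',d)
# instrument frame from dial->key: own (-75,215)
v=(k-d)[:2]; yaw=np.arctan2(v[1],v[0])-np.arctan2(215,-75); print(np.hypot(*v),np.degrees(yaw))
hsv=cv2.cvtColor(f,cv2.COLOR_BGR2HSV)
m=cv2.inRange(hsv,(0,90,60),(180,255,255)); k_,_,s,ce=cv2.connectedComponentsWithStats(m)
for i in range(1,k_):
    if 295<ce[i][0]<365 and 110<ce[i][1]<230 and s[i][4]>2:
        p=onz(c,*ce[i],.135); print(ce[i].round(1),s[i][4],'hue',hsv[int(round(ce[i][1])),int(round(ce[i][0]))], p.round(4), np.degrees(np.arctan2(*(p-d)[1::-1])).round(1),np.hypot(*(p-d)[:2]).round(4))
E
```

```text
key [0.43893651 0.12716547 0.146     ] dial [ 0.57786933 -0.05356708  0.136     ]
0.22796180223354878 18.319548359147916
[331.6 125.8] 20 hue [143 163 180] [ 0.7349 -0.0539  0.135 ] -0.1 0.157
[332. 159.] 7 hue [116 189 213] [ 0.6345 -0.0559  0.135 ] -2.4 0.0567
[317.6 163.4] 9 hue [ 94 129 224] [ 0.6205 -0.0143  0.135 ] 42.6 0.0579
[345. 166.] 9 hue [138 196 180] [ 0.6144 -0.0937  0.135 ] -47.7 0.0542
[310.7 176.5] 11 hue [ 64 122 175] [0.5816 0.0047 0.135 ] 86.3 0.0584
[315.2 190.4] 9 hue [ 27 118 232] [ 0.5408 -0.0089  0.135 ] 129.7 0.0581
[343.2 192.8] 9 hue [179 179 219] [ 0.5354 -0.089   0.135 ] -140.2 0.0553
[329. 197.] 7 hue [ 15 197 236] [ 0.5224 -0.0485  0.135 ] 174.7 0.0557
[322.6 217.5] 23 hue [142 144 183] [ 0.463 -0.031  0.135] 168.9 0.1171
```

View pics/top2.png

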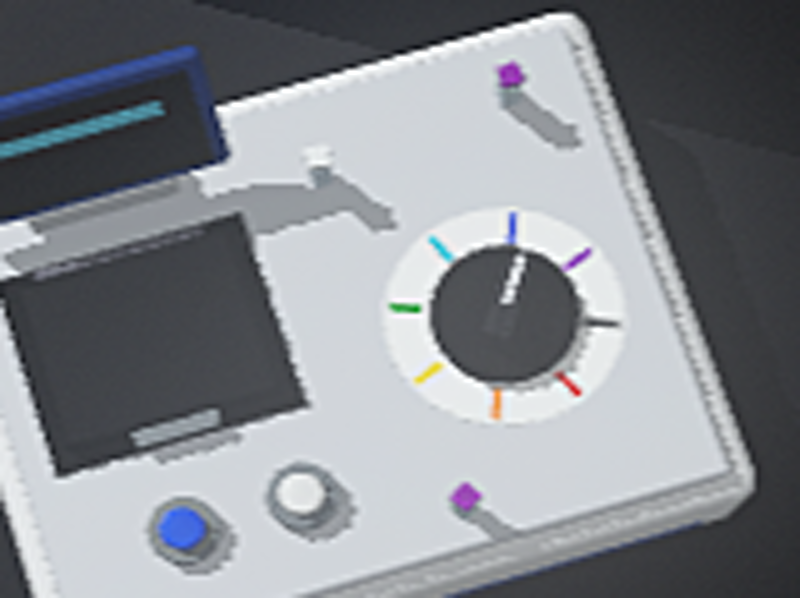

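The wing points between blue and violet, at about -20° to -25°. Green is at about +86°, so the dial needs roughly 107° counter-clockwise, pushed on wing_right. I'll rise, shut the fingers and go above it.

```bash
cat >> h.py <<'E'
from scipy.spatial.transform import Rotation as Ro
def rel(p,yaw):
    "row numbers for TCP p, tool down, yaw"
    o=ctrl.get_obs(); R0=Ro.from_euler('xyz',o['eef_rot']); R1=Ro.from_euler('xyz',[np.pi,0,yaw])
    return np.r_[R0.inv().apply(np.array(p)-o['ee_pos'])*100,(R0.inv()*R1).as_rotvec()].round(3)
E
python3 - <<'E'
from h import *
print(rel([.21401,-.50641,.345],-1.171),rel([.545,-.06,.325],np.radians(-22)))
E
```

```text
[-1.5000e-02 -3.0000e-03 -1.3998e+01 -0.0000e+00  1.0000e-03 -0.0000e+00] [-2.8252e+01 -4.7867e+01 -1.1968e+01 -0.0000e+00  1.0000e-03 -7.8700e-01]
```

Emit:
play_rows(steps=[[[0,0,-7,0,0,0,0],[0,0,-14,0,0,0,0],[0,0,-14,0,0,0,0],[-28.2,-47.9,-14,0,0,-0.79,0],[-28.2,-47.9,-14,0,0,-0.79,0],[-28.2,-47.9,-14,0,0,-0.79,0],[-28.2,-47.9,-14,0,0,-0.79,0],[-28.2,-47.9,-14,0,0,-0.79,0],[-28.2,-47.9,-14,0,0,-0.79,0],[-28.2,-47.9,-14,0,0,-0.79,0],[-28.2,-47.9,-14,0,0,-0.79,0],[-28.2,-47.9,-14,0,0,-0.79,0],[-28.2,-47.9,-14,0,0,-0.79,0],[-28.2,-47.9,-14,0,0,-0.79,0],[-28.2,-47.9,-14,0,0,-0.79,0],[-28.2,-47.9,-12,0,0,-0.79,0],[-28.2,-47.9,-12,0,0,-0.79,0],[-28.2,-47.9,-12,0,0,-0.79,0],[-28.2,-47.9,-12,0,0,-0.79,0],[-28.2,-47.9,-12,0,0,-0.79,0]]], force=30)

```text
time_s: 1.82
ee_pos: [0.5452, -0.0611, 0.3256]
eef_rot: [-3.141, 0.0, -0.381]
force: [-0.3, 0.4, 0.3]
grip_width: 0.0007
```

```bash
python3 - <<'E'
from h import *
o=ctrl.get_obs(); print(o['ee_pos'],o['eef_rot'],o['time_s'],o['grip_width'])
c=cam('wrist','w1.png'); print(c['fovy'],c['cx'],c['cy'],-c['world_to_cam'][:3,:3].T@c['world_to_cam'][:3,3])
E
```

```text
[ 0.54516148 -0.06106033  0.32561894] [-3.14108231e+00  3.40708418e-04 -3.81492463e-01] 1.8167 0.0006522643850308285
63.405777319193795 319.93489139223965 198.9815313204622 [0.57451179 0.01118816 0.50475659]
```

View pics/w1.png

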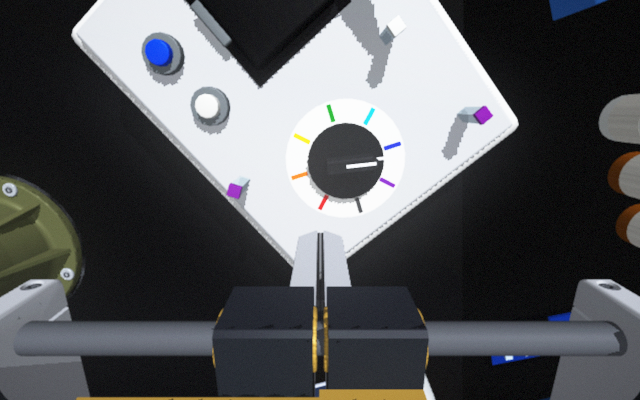

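The wrist view shows the dial at (346,161), the green line at (331,113) and the index tick on the skirt at about (381,159). I'll measure these.

```bash
cat >> h.py <<'E'
def dial(c,uv0,rad=75,verbose=True):
    "axis and scale angle from coloured lines, index angle from the white on the black"
    f=c['frame']; hsv=cv2.cvtColor(f,cv2.COLOR_BGR2HSV)
    m=cv2.inRange(hsv,(0,90,50),(180,255,255)); n,_,s,ce=cv2.connectedComponentsWithStats(m)
    P=[];H=[]
    for i in range(1,n):
        if s[i][4]>20 and np.hypot(*(ce[i]-uv0))<rad:
            P.append(onz(c,*ce[i],.135)[:2]); H.append(int(hsv[int(round(ce[i][1])),int(round(ce[i][0])),0]))
    P=np.array(P)
    r=lambda q:np.r_[np.hypot(*(P-q).T)-np.hypot(*(P-q).T).mean()]
    from scipy.optimize import least_squares
    ax=least_squares(r,P.mean(0)).x; a=np.degrees(np.arctan2(*(P-ax).T[::-1]))
    g=np.array([a[i] for i in range(len(H)) if 45<H[i]<75])
    res=[(h,round(x,1),round(float(np.hypot(*(p-ax)))*1e3,1)) for h,x,p in zip(H,a,P)]
    grid=(a-g[0]+22.5)%45-22.5
    green=g[0]+grid.mean()
    # white pixels on skirt level, 32..43 mm from the axis
    vv,uu=np.mgrid[0:400,0:640]; k=np.hypot(uu-uv0[0],vv-uv0[1])<rad
    o,_=ray(c,0,0); w=[]
    W=[]
    for u,v in zip(uu[k],vv[k]):
        if f[v,u].min()>130:
            q=onz(c,u,v,.136)[:2]-ax; R=np.hypot(*q)
            if .036<R<.0425: w.append(q)
            q=onz(c,u,v,.163)[:2]-ax; R=np.hypot(*q)
            if R<.03: W.append(q)
    w=np.array(w);W=np.array(W)
    if verbose: print('lines',res)
    print('axis',ax.round(4),'green',green.round(2),'skirt idx',len(w),np.degrees(np.arctan2(*w.mean(0)[::-1])).round(2) if len(w) else None)
    if len(W)>5:
        vx,vy,x0,y0=cv2.fitLine(W.astype(np.float32),cv2.DIST_HUBER,0,.001,.001).ravel()
        print('wing top line',len(W),np.degrees(np.arctan2(vy,vx)).round(2),'mean',W.mean(0).round(4),np.degrees(np.arctan2(*W.mean(0)[::-1])).round(2))
    return ax,green
E
python3 - <<'E'
from h import *
c=cam('wrist'); dial(c,(346,161))
f=c['frame'];cv2.imwrite('pics/w1c.png',cv2.resize(f[95:230,270:420],None,fx=4,fy=4,interpolation=cv2.INTER_CUBIC))
hsv=cv2.cvtColor(f,cv2.COLOR_BGR2HSV); m=cv2.inRange(hsv,(100,110,60),(130,255,255))
m[:, 250:]=0; n,_,s,ce=cv2.connectedComponentsWithStats(m)
for i in range(1,n):
    if s[i][4]>50: print(s[i],ce[i],onz(c,*ce[i],.146))
E
```

```text
lines [(63, np.float64(86.4), 55.8), (92, np.float64(41.3), 55.9), (29, np.float64(131.2), 55.6), (117, np.float64(-3.8), 55.4), (15, np.float64(176.0), 55.4), (137, np.float64(-49.0), 55.7), (0, np.float64(-139.1), 56.0)]
axis [ 0.5796 -0.0541] green 86.12 skirt idx 36 9.73
wing top line 136 -15.35 mean [ 0.0136 -0.0055] -21.97
[144  38  29  29 619] [158.32310178  52.10339257] [0.44192091 0.12290511 0.146     ]
```

View pics/w1c.png

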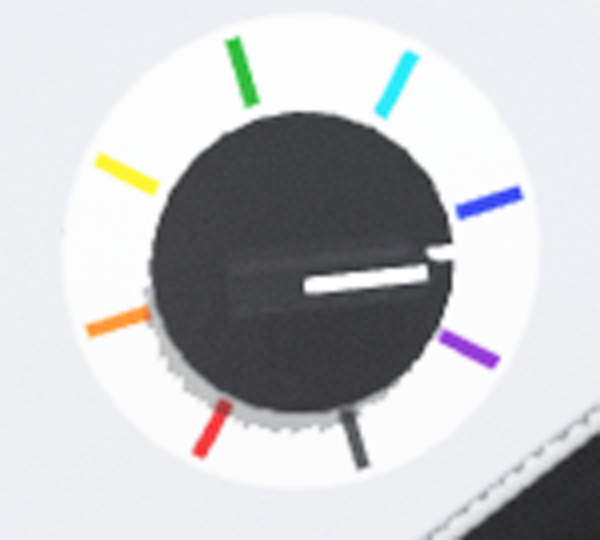

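```bash
python3 - <<'E'
from h import *
c=cam('wrist'); ax=np.array([.5796,-.0541])
q=onz(c,380,158,.136)[:2]-ax; print(np.degrees(np.arctan2(q[1],q[0])),np.hypot(*q))
t=np.radians(-15.5)
for d,z in ((.0235,.2),(.0235,.144)):
    p=ax+.020*np.array([np.cos(t),np.sin(t)])+d*np.array([np.sin(t),-np.cos(t)]); print(rel([*p,z],t))
E
```

```text
-18.048061879518443 0.04007243638933525
[ 5.1710e+00  1.6400e-01  1.2593e+01 -1.0000e-03 -0.0000e+00 -1.1200e-01]
[ 5.1690e+00  1.6900e-01  1.8193e+01 -1.0000e-03 -0.0000e+00 -1.1200e-01]
```

Emit:
play_rows(steps=[[[5.17,0.17,4,0,0,-0.112,0],[5.17,0.17,8,0,0,-0.112,0],[5.17,0.17,12.6,0,0,-0.112,0],[5.17,0.17,12.6,0,0,-0.112,0],[5.17,0.17,14.5,0,0,-0.112,0],[5.17,0.17,16.5,0,0,-0.112,0],[5.17,0.17,18.2,0,0,-0.112,0],[5.17,0.17,18.2,0,0,-0.112,0],[5.17,0.17,18.2,0,0,-0.112,0]]])

```text
time_s: 2.72
ee_pos: [0.5923, -0.0828, 0.1443]
eef_rot: [-3.141, 0.0, -0.271]
force: [-0.0, -0.4, 0.2]
grip_width: 0.0007
```

```bash
python3 - <<'E'
from h import *
o=ctrl.get_obs(); print(o['ee_pos'],o['eef_rot'],o['force'])
c=cam('wrist'); cv2.imwrite('pics/w2.png',c['frame'])
ax=np.array([.5796,-.0541]);e=o['ee_pos'][:2]-ax
t0=o['eef_rot'][2]
for k,(th,d) in enumerate([(-15.5,15)]+[(a,15) for a in range(-10,85,5)]):
    t=np.radians(th); p=ax+.020*np.array([np.cos(t),np.sin(t)])+d/1e3*np.array([np.sin(t),-np.cos(t)]); print(th,rel([*p,.144],t)[[0,1,2,5]])
E
```

```text
[ 0.59234412 -0.0827838   0.14428545] [-3.14092438e+00  3.91316446e-05 -2.71438010e-01] [-0.02164234 -0.39247501  0.23735011]
-15.5 [-0.043 -0.902  0.126 -0.001]
-10 [ 0.091 -1.101  0.126 -0.097]
-5 [ 0.197 -1.292  0.127 -0.184]
0 [ 0.285 -1.491  0.127 -0.271]
5 [ 0.355 -1.698  0.127 -0.359]
10 [ 0.407 -1.91   0.128 -0.446]
15 [ 0.441 -2.125  0.128 -0.533]
20 [ 0.455 -2.343  0.128 -0.62 ]
25 [ 0.451 -2.561  0.128 -0.708]
30 [ 0.427 -2.778  0.128 -0.795]
35 [ 0.385 -2.992  0.128 -0.882]
40 [ 0.324 -3.201  0.129 -0.969]
45 [ 0.246 -3.404  0.129 -1.057]
50 [ 0.149 -3.6    0.129 -1.144]
55 [ 0.037 -3.787  0.128 -1.231]
60 [-0.092 -3.963  0.128 -1.318]
65 [-0.236 -4.127  0.128 -1.406]
70 [-0.393 -4.278  0.128 -1.493]
75 [-0.563 -4.415  0.128 -1.58 ]
80 [-0.744 -4.536  0.128 -1.667]
```

View pics/w2.png

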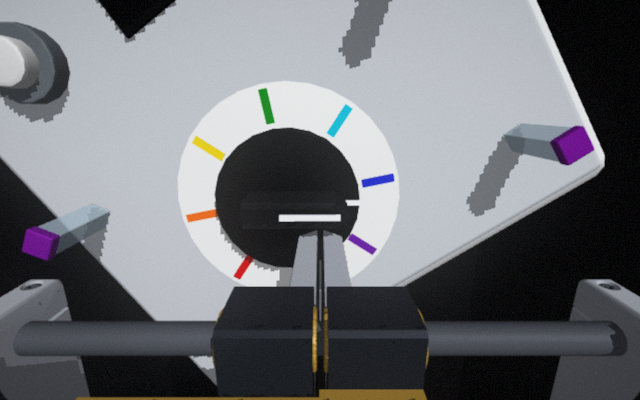

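The fingertip, at (320,235), is beside the parallel wing, on its right. I'll push round in 5° rows to 80°.

Emit:
play_rows(steps=[[[-0.04,-0.9,0,0,0,0,0],[0.09,-1.1,0,0,0,-0.097,0],[0.2,-1.29,0,0,0,-0.184,0],[0.285,-1.49,0,0,0,-0.271,0],[0.355,-1.7,0,0,0,-0.359,0],[0.41,-1.91,0,0,0,-0.446,0],[0.44,-2.125,0,0,0,-0.533,0],[0.455,-2.34,0,0,0,-0.62,0],[0.45,-2.56,0,0,0,-0.708,0],[0.427,-2.78,0,0,0,-0.795,0],[0.385,-2.99,0,0,0,-0.882,0],[0.324,-3.2,0,0,0,-0.969,0],[0.246,-3.4,0,0,0,-1.057,0],[0.15,-3.6,0,0,0,-1.144,0],[0.037,-3.79,0,0,0,-1.231,0],[-0.09,-3.96,0,0,0,-1.318,0],[-0.236,-4.13,0,0,0,-1.406,0],[-0.39,-4.28,0,0,0,-1.493,0],[-0.56,-4.415,0,0,0,-1.58,0],[-0.74,-4.54,0,0,0,-1.667,0]]])

```text
time_s: 4.43
ee_pos: [0.5995, -0.0365, 0.1468]
eef_rot: [3.135, -0.001, 1.4]
force: [10.3, 0.5, -5.0]
grip_width: 0.0004
```

```bash
python3 - <<'E'
from h import *
o=ctrl.get_obs(); print(o['ee_pos'],o['eef_rot'],o['force'])
c=cam('wrist','w3.png')
u=proj(c,[.5796,-.0541,.135]); print(u); dial(c,u,115)
E
```

```text
[ 0.59950918 -0.03645356  0.1468137 ] [ 3.13468523e+00 -1.26880236e-03  1.40017231e+00] [10.2560001   0.453644   -4.96414117]
(np.float64(288.63226859414175), np.float64(212.26264269298085))
lines [(11, np.float64(175.9), 54.6), (29, np.float64(131.0), 54.8), (179, np.float64(-139.1), 54.6), (62, np.float64(86.2), 54.7), (93, np.float64(41.3), 54.6), (137, np.float64(-48.8), 54.8)]
axis [ 0.5769 -0.0542] green 86.09 skirt idx 222 123.71
wing top line 355 81.36 mean [0.0054 0.0129] 67.39
```

View pics/w3.png

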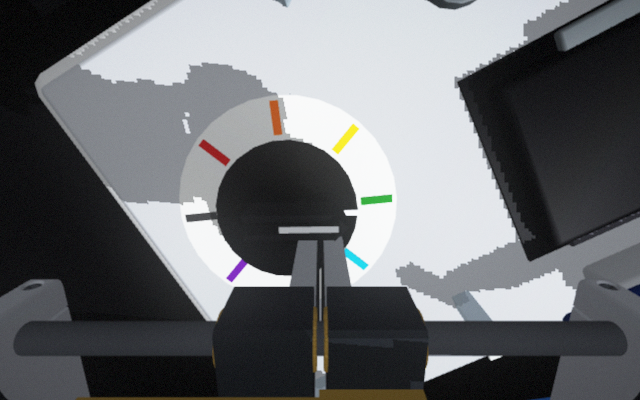

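The wing is now almost at green: the tick is at (351,212), and the green line's inner end is at (362,201). I'll measure the remaining angle.

```bash
cat >> h.py <<'E'
def tick(c,box,ax):
    u0,u1,v0,v1=box; f=c['frame'][v0:v1,u0:u1].min(2); 
    v,u=np.nonzero(f>150); P=np.array([onz(c,a+u0,b+v0,.135)[:2]-ax for a,b in zip(u,v)])
    R=np.hypot(*P.T); k=R<.0435
    a=np.degrees(np.arctan2(P[k,1],P[k,0])); print('tick',k.sum(),R[k].min().round(4),'ang',a.mean().round(2),a.min().round(1),a.max().round(1))
    return a.mean()
E
python3 - <<'E'
from h import *
c=cam('wrist'); u=proj(c,[.5796,-.0541,.135]); ax,g=dial(c,u,115,0)
tick(c,(338,360,203,221),ax); print(cv2.cvtColor(c['frame'],cv2.COLOR_BGR2GRAY)[204:222:1,340:362:2])
t0=ctrl.get_obs()['eef_rot'][2]
for th in (83,85,86,87,88,89):
    t=np.radians(th); p=np.array([.5796,-.0541])+.020*np.array([np.cos(t),np.sin(t)])+.015*np.array([np.sin(t),-np.cos(t)]); print(th,rel([*p,.144],t))
E
```

```text
axis [ 0.5768 -0.0542] green 86.08 skirt idx 215 120.98
wing top line 340 81.98 mean [0.005 0.013] 69.0
tick 99 0.0349 ang 77.44 70.4 85.2
[[ 49  51  52  55  58  57  54  60 126 249 232]
 [ 52  50  54  55  55  52  53  58 109 248 234]
 [ 52  52  54  51  54  57  55  57  82 244 244]
 [ 47  50  52  57  53  58  58  58  72 241 249]
 [ 53  49  54  54  54  56  57  66  95 240 248]
 [ 48  53 158 193 193 193 196 197 217 246 248]
 [ 49  52 226 247 246 246 246 246 249 250 249]
 [ 49  51 214 249 250 250 250 250 250 249 249]
 [ 48  48 132 250 250 250 250 250 250 249 249]
 [ 47  50  65 250 249 250 250 250 250 249 249]
 [ 50  52  51 236 240 242 229 230 239 249 248]
 [ 47  51  50 145 164 168 116 117 166 249 249]
 [ 46  50  48  54  51  54  56  53 117 249 249]
 [ 47  48  48  54  56  54  55  56 157 248 249]
 [ 46  52  49  51  53  56  57  56 175 248 249]
 [ 46  49  47  52  50  55  53  61 203 248 248]
 [ 49  48  50  49  54  54  54  60 225 249 248]
 [ 54  48  53  49  54  54  54  57 227 249 248]]
83 [-0.018 -0.24   0.28   0.007 -0.001 -0.049]
85 [ 0.03  -0.313  0.279  0.007 -0.001 -0.084]
86 [ 0.053 -0.351  0.279  0.007 -0.001 -0.101]
87 [ 0.075 -0.388  0.279  0.007 -0.001 -0.119]
88 [ 0.096 -0.426  0.278  0.007 -0.001 -0.136]
89 [ 0.117 -0.464  0.278  0.007 -0.001 -0.153]
```

```bash
python3 - <<'E'
from h import *
c=cam('wrist'); ax=np.array([.5768,-.0542]); print(ctrl.get_obs()['force'],ctrl.get_obs()['eef_rot'],proj(c,[*ax,.135]))
tick(c,(345,354,207,218),ax)
E
```

```text
[ 8.72882348  1.5060024  -4.27768762] [ 3.13517987e+00 -1.31859700e-03  1.39706310e+00] (np.float64(287.4060151293553), np.float64(208.3750986395527))
tick 54 0.0356 ang 77.11 74.3 79.6
```

```bash
cat >> h.py <<'E'
def strip(c,box,thr=130,z=.163):
    u0,u1,v0,v1=box; m=(c['frame'][v0:v1,u0:u1].min(2)>thr).astype(np.uint8)
    n,l,s,ce=cv2.connectedComponentsWithStats(m); i=1+s[1:,4].argmax(); v,u=np.nonzero(l==i)
    P=np.array([onz(c,a+u0,b+v0,z)[:2] for a,b in zip(u,v)]); 
    vx,vy,_,_=cv2.fitLine(P.astype(np.float32),cv2.DIST_L2,0,.001,.001).ravel(); print('strip',s[i],np.degrees(np.arctan2(vy,vx)).round(2),P.mean(0).round(4))
E
python3 - <<'E'
from h import *
c=cam('wrist'); strip(c,(270,345,220,239)); print(ctrl.get_obs()['force'])
E
```

```text
strip [  9   6  59   8 341] 81.97 [ 0.5819 -0.0409]
[ 8.70785684  0.98397298 -4.65642356]
```

The skirt's shadow falls on the ring, so the ring lies near deck level (~.126) rather than at .135. The line radii in the two views agree with this. I'll redo the angles with that height.

```bash
sed -i "s/onz(c,\*ce\[i\],.135)/onz(c,*ce[i],.126)/; s/b+v0,.135)/b+v0,.136)/" h.py; python3 - <<'E'
from h import *
c=cam('wrist'); ax,g=dial(c,(288,212),115); tick(c,(345,354,207,218),ax); strip(c,(270,345,220,239))
print(ctrl.get_obs()['force'])
E
```

```text
lines [(10, np.float64(175.9), 57.3), (28, np.float64(131.0), 57.3), (179, np.float64(-139.0), 57.1), (63, np.float64(86.1), 57.4), (93, np.float64(41.2), 57.1), (137, np.float64(-48.8), 57.4)]
axis [ 0.5795 -0.0556] green 86.07 skirt idx 62 81.89
wing top line 571 -64.02 mean [0.011  0.0021] 10.75
tick 54 0.0365 ang 81.8 79.4 84.5
strip [  9   6  59   8 335] 81.96 [ 0.5819 -0.0409]
[ 7.68382282  1.28271987 -5.3199719 ]
```

Now the readings agree: tick 81.8°, strip 82.0°, green 86.1°. I'll rotate about 4.2° more around the axis.

```bash
cat >> h.py <<'E'
def turn(a,ax=(.5795,-.0556)):
    o=ctrl.get_obs(); R0=Ro.from_euler('xyz',o['eef_rot']); Q=Ro.from_euler('z',a,degrees=True); p=o['ee_pos']-[*ax,0]
    return np.r_[R0.inv().apply(Q.apply(p)-p)*100, -np.radians(a)].round(3)
E
python3 - <<'E'
from h import *
print(turn(2.1),turn(4.2),turn(5.2))
E
```

```text
[ 0.058 -0.083 -0.    -0.037] [ 0.113 -0.168 -0.001 -0.073] [ 0.138 -0.21  -0.001 -0.091]
```

Emit:
play_rows(steps=[[[0.06,-0.08,0,0,0,-0.037,0],[0.11,-0.17,0,0,0,-0.073,0],[0.11,-0.17,0,0,0,-0.073,0],[0.11,-0.17,0,0,0,-0.073,0],[0.11,-0.17,0,0,0,-0.073,0]]])

```text
time_s: 5.1
ee_pos: [0.5987, -0.0347, 0.1481]
eef_rot: [3.132, -0.001, 1.468]
force: [5.7, 1.3, 3.5]
grip_width: 0.0007
```

```bash
python3 - <<'E'
from h import *
o=ctrl.get_obs(); print(o['ee_pos'],o['eef_rot'],o['force'])
c=cam('wrist','w4.png'); u=proj(c,[.5795,-.0556,.126]); ax,g=dial(c,u,115,0)
a=np.radians(84.5)
for R,z in ((.04,.136),(.016,.163)): print(np.round(proj(c,[ax[0]+R*np.cos(a),ax[1]+R*np.sin(a),z])))
t=proj(c,[ax[0]+.04*np.cos(a),ax[1]+.04*np.sin(a),.136]); w=proj(c,[ax[0]+.016*np.cos(a),ax[1]+.016*np.sin(a),.163])
t=[int(x) for x in t];w=[int(x) for x in w]
tick(c,(t[0]-3,t[0]+5,t[1]-8,t[1]+8),ax); strip(c,(w[0]-37,w[0]+37,w[1]-10,w[1]+10)); print(turn(1))
E
```

```text
[ 0.59872284 -0.03469534  0.1481041 ] [ 3.13230888e+00 -1.24433071e-03  1.46802636e+00] [5.71236525 1.31102987 3.45310435]
axis [ 0.5785 -0.0548] green 85.72 skirt idx 71 82.43
wing top line 417 -60.58 mean [0.0088 0.0071] 38.99
[351. 210.]
[311. 226.]
tick 55 0.0381 ang 82.33 79.3 85.1
strip [  4  11  59   6 308] 83.62 [ 0.5813 -0.0409]
[ 0.029 -0.04  -0.    -0.017]
```

Emit:
play_rows(steps=[[[0.05,-0.1,0.1,0,0,-0.035,0],[0.09,-0.14,0.2,0,0,-0.05,0],[0.09,-0.14,0.2,0,0,-0.05,0],[0.09,-0.14,0.2,0,0,-0.05,0]]])

```text
time_s: 5.48
ee_pos: [0.5977, -0.0338, 0.1464]
eef_rot: [3.131, -0.001, 1.517]
force: [4.9, -0.2, 4.6]
grip_width: 0.0002
```

```bash
cat >> h.py <<'E'
def check(save,a=86):
    o=ctrl.get_obs(); print(o['ee_pos'],o['eef_rot'],o['force'],o['time_s'])
    c=cam('wrist',save); u=proj(c,[.5795,-.0556,.126]); ax,g=dial(c,u,115,1)
    a=np.radians(a)
    t=proj(c,[ax[0]+.04*np.cos(a),ax[1]+.04*np.sin(a),.136]); w=proj(c,[ax[0]+.016*np.cos(a),ax[1]+.016*np.sin(a),.163])
    t=[int(x) for x in t];w=[int(x) for x in w]; print(t,w)
    tick(c,(t[0]-3,t[0]+5,t[1]-8,t[1]+8),ax); strip(c,(w[0]-37,w[0]+37,w[1]-13,w[1]+13)); print(turn(1))
E
python3 - <<'E'
from h import *
check('w5.png')
E
```

```text
[ 0.59772475 -0.03375042  0.14642242] [ 3.13138296e+00 -6.49416343e-04  1.51701296e+00] [ 4.86561331 -0.17792521  4.59907272] 5.4833
lines [(10, np.float64(177.0), 56.9), (0, np.float64(-138.0), 57.6), (28, np.float64(131.6), 56.2), (62, np.float64(85.6), 56.2), (137, np.float64(-49.3), 58.5), (94, np.float64(40.5), 61.0), (118, np.float64(-5.3), 53.0)]
axis [ 0.5792 -0.0545] green 86.01 skirt idx 69 85.13
wing top line 513 -55.2 mean [0.0088 0.0053] 31.15
[351, 213] [311, 228]
tick 49 0.0376 ang 86.37 79.9 89.0
strip [  4  12  59   6 353] 86.85 [ 0.5807 -0.0411]
[ 0.029 -0.04  -0.    -0.017]
```

View pics/w5.png

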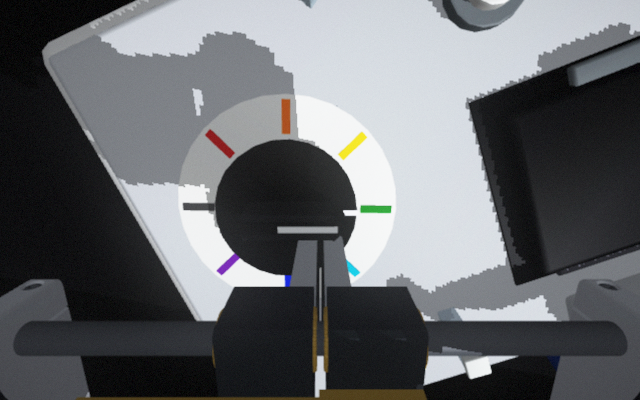

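It looks aligned. I'll back off, rise and look from straight overhead.

Emit:
play_rows(steps=[[[0,0.6,0,0,0,0,0],[0,1.2,0,0,0,0,0],[0,1.2,0,0,0,0,0],[0,1.2,-4,0,0,0,0],[0,1.2,-8,0,0,0,0],[0,4,-11,0,0,0,0],[0,6.2,-12,0,0,0,0],[0,6.2,-12,0,0,0,0],[0,6.2,-12,0,0,0,0],[0,6.2,-12,0,0,0,0]]])

```text
time_s: 6.37
ee_pos: [0.6576, -0.037, 0.2653]
eef_rot: [3.134, -0.001, 1.517]
force: [0.1, 1.0, -1.1]
grip_width: 0.0004
```

```bash
python3 - <<'E'
from h import *
check('w6.png')
c=cam('wrist'); print(-c['world_to_cam'][:3,:3].T@c['world_to_cam'][:3,3])
u=[int(x) for x in proj(c,[.5795,-.0556,.126])]; cv2.imwrite('pics/w6c.png',cv2.resize(c['frame'][u[1]-70:u[1]+70,u[0]-70:u[0]+70],None,fx=4,fy=4,interpolation=cv2.INTER_CUBIC)); print(u)
E
```

```text
[ 0.65763939 -0.03701902  0.26531038] [ 3.13440749e+00 -8.29634543e-04  1.51698516e+00] [ 0.09843756  0.97043871 -1.08003283] 6.3667
lines [(17, np.float64(176.3), 57.0), (0, np.float64(-138.7), 56.8), (29, np.float64(131.0), 56.9), (62, np.float64(85.7), 57.2), (137, np.float64(-48.9), 57.1), (92, np.float64(40.7), 56.6), (118, np.float64(-4.3), 57.0)]
axis [ 0.5792 -0.0553] green 85.98 skirt idx 35 86.42
wing top line 207 86.52 mean [0.001  0.0142] 86.14
[340, 109] [313, 109]
tick 47 0.0367 ang 86.88 81.8 94.6
strip [ 16  11  40   6 212] 86.59 [ 0.5802 -0.0407]
[ 0.134 -0.041 -0.    -0.017]
[ 0.57684719 -0.03406529  0.44406068]
[297, 108]
```

View pics/w6c.png

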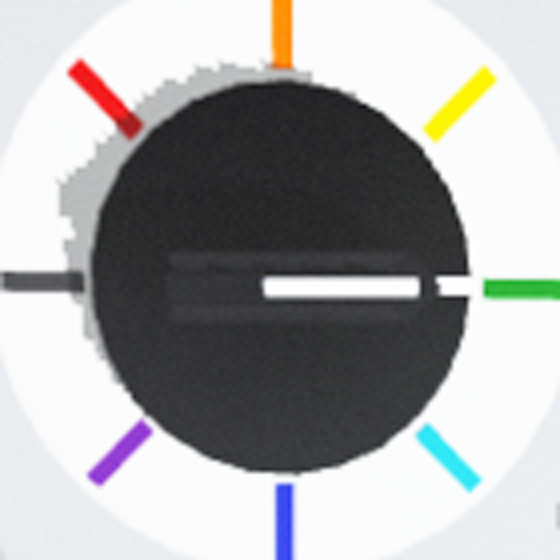

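The dial is on green: the index reads 86.4–86.9° and green 86.0°, so they agree within 1°. Now to the zero key, looking from above it first.

```bash
python3 - <<'E'
from h import *
print(rel([.50,.12,.265],1.517))
E
```

```text
[ 1.4835e+01 -1.6581e+01 -2.9000e-02  8.0000e-03 -1.0000e-03 -0.0000e+00]
```

Emit:
play_rows(steps=[[[14.8,-16.6,0,0.008,0,0,0],[14.8,-16.6,0,0.008,0,0,0],[14.8,-16.6,0,0.008,0,0,0],[14.8,-16.6,0,0.008,0,0,0],[14.8,-16.6,0,0.008,0,0,0],[14.8,-16.6,0,0.008,0,0,0],[14.8,-16.6,0,0.008,0,0,0],[14.8,-16.6,0,0.008,0,0,0],[14.8,-16.6,0,0.008,0,0,0],[14.8,-16.6,0,0.008,0,0,0]]])

```text
time_s: 7.3
ee_pos: [0.5005, 0.1187, 0.2643]
eef_rot: [-3.141, -0.001, 1.516]
force: [-0.2, 0.2, -0.2]
grip_width: 0.0005
```

```bash
python3 - <<'E'
from h import *
o=ctrl.get_obs(); print(o['ee_pos'],o['eef_rot'],o['force'],o['time_s'])
c=cam('wrist','k1.png')
hsv=cv2.cvtColor(c['frame'],cv2.COLOR_BGR2HSV); m=cv2.inRange(hsv,(100,110,60),(130,255,255))
n,_,s,ce=cv2.connectedComponentsWithStats(m)
for i in range(1,n):
    if s[i][4]>300:
        p=onz(c,*ce[i],.146); print(s[i],ce[i],p, rel([*p[:2],.16],1.517),rel([*p[:2],.14],1.517))
E
```

```text
[0.50045489 0.11871152 0.26434037] [-3.14110557e+00 -5.33549428e-04  1.51566840e+00] [-0.22075097  0.17011685 -0.19366408] 7.3
[310 114  29  29 647] [324.07418856 128.46367852] [0.439502   0.12441405 0.146     ] [ 2.240e-01 -6.102e+00  1.043e+01 -1.000e-03 -1.000e-03 -1.000e-03] [ 2.230e-01 -6.100e+00  1.243e+01 -1.000e-03 -1.000e-03 -1.000e-03]
[423 304  46  17 321] [448.08722741 311.90654206] [0.63668149 0.24560512 0.146     ] [ 1.3411e+01  1.2918e+01  1.0422e+01 -1.0000e-03 -1.0000e-03 -1.0000e-03] [ 1.3410e+01  1.2920e+01  1.2422e+01 -1.0000e-03 -1.0000e-03 -1.0000e-03]
[478 356  33  44 383] [494.4464752  377.44908616] [0.72537608 0.3023541  0.146     ] [ 1.9566e+01  2.1461e+01  1.0419e+01 -1.0000e-03 -1.0000e-03 -1.0000e-03] [ 1.9565e+01  2.1463e+01  1.2419e+01 -1.0000e-03 -1.0000e-03 -1.0000e-03]
```

View pics/k1.png

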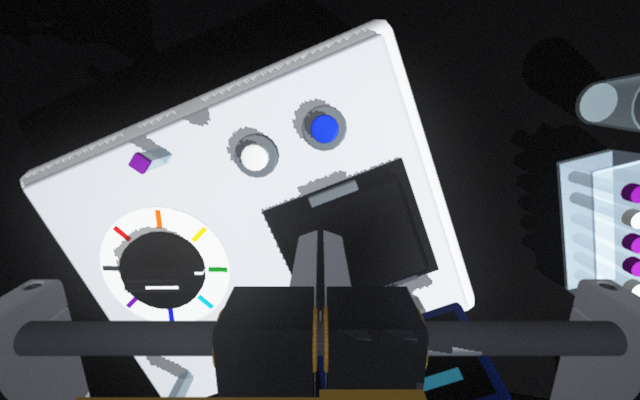

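The blue key is at (324,128), i.e. (0.4395, 0.1244), clear of the print key. I'll press straight down, easing in, then lift.

Emit:
play_rows(steps=[[[0.22,-6.1,0,0,0,0,0],[0.22,-6.1,0,0,0,0,0],[0.22,-6.1,3.5,0,0,0,0],[0.22,-6.1,7,0,0,0,0],[0.22,-6.1,10.4,0,0,0,0],[0.22,-6.1,10.4,0,0,0,0],[0.22,-6.1,11,0,0,0,0],[0.22,-6.1,11.5,0,0,0,0],[0.22,-6.1,11.8,0,0,0,0],[0.22,-6.1,12.1,0,0,0,0],[0.22,-6.1,12.3,0,0,0,0],[0.22,-6.1,12.45,0,0,0,0],[0.22,-6.1,12.55,0,0,0,0],[0.22,-6.1,12.55,0,0,0,0]]])

```text
time_s: 8.52
ee_pos: [0.4405, 0.1244, 0.1409]
eef_rot: [3.139, -0.001, 1.516]
force: [-2.8, -3.0, 20.2]
grip_width: 0.0005
```

The force of 20 N and z = 0.1409 show the key has bottomed at the expected height. I'll lift off and go back above for a check.

Emit:
play_rows(steps=[[[0,0,0,0,0,0,0],[0,0,-0.5,0,0,0,0],[0,0,-1.5,0,0,0,0],[0,0,-5,0,0,0,0],[0,0,-9,0,0,0,0],[0,0,-12.5,0,0,0,0],[0,6.1,-14,0,0,0,0],[-10,6.1,-14,0,0,0,0],[-10,6.1,-14,0,0,0,0],[-10,6.1,-14,0,0,0,0],[-10,6.1,-14,0,0,0,0],[-10,6.1,-14,0,0,0,0],[-10,6.1,-14,0,0,0,0]]])

```text
time_s: 9.6
ee_pos: [0.4954, 0.0217, 0.2813]
eef_rot: [3.139, -0.001, 1.516]
force: [-0.4, -0.4, -0.3]
grip_width: 0.0004
```

```bash
python3 - <<'E'
from h import *
check('w7.png')
E
```

```text
[0.49537275 0.02165179 0.28130867] [ 3.13906244e+00 -1.21373446e-03  1.51577386e+00] [-0.43383881 -0.38211781 -0.26220352] 9.6Traceback (most recent call last):
  File "<stdin>", line 2, in <module>
  File "h.py", line 70, in check
    c=cam('wrist',save); u=proj(c,[.5795,-.0556,.126]); ax,g=dial(c,u,115,1)
                                                             ~~~~^^^^^^^^^^^
  File "h.py", line 35, in dial
    grid=(a-g[0]+22.5)%45-22.5
            ~^^^
IndexError: index 0 is out of bounds for axis 0 with size 0
```

View pics/w7.png

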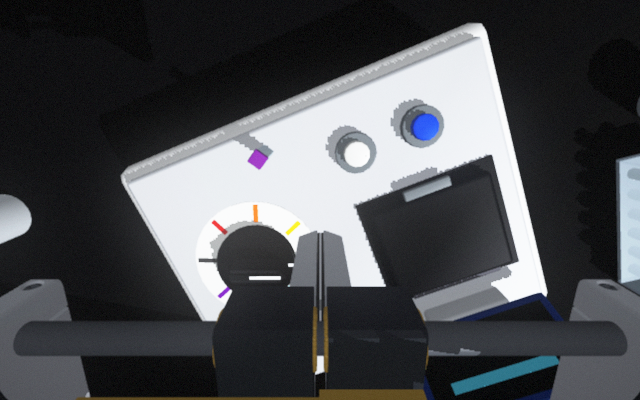

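The blue key is up again at (425,127), and cuvette_c is upright at (258,158). One last dial check from above, then hand in.

Emit:
play_rows(steps=[[[-6,16.2,0,0,0,0,0],[-6,16.2,0,0,0,0,0],[-6,16.2,0,0,0,0,0],[-6,16.2,0,0,0,0,0],[-6,16.2,0,0,0,0,0],[-6,16.2,0,0,0,0,0],[-6,16.2,0,0,0,0,0],[-6,16.2,0,0,0,0,0]]])

```text
time_s: 10.32
ee_pos: [0.6531, -0.0455, 0.2825]
eef_rot: [3.138, -0.001, 1.518]
force: [-1.0, -0.3, 0.0]
grip_width: 0.001
```

```bash
python3 - <<'E'
from h import *
check('w8.png'); a=cv2.imread('pics/scene1.png'); c=cam('scene')
for f in (a,c['frame']):
    h=cv2.cvtColor(f,cv2.COLOR_BGR2HSV); m=cv2.inRange(h,(138,90,60),(160,255,255)); n,_,s,ce=cv2.connectedComponentsWithStats(m)
    print([(*ce[i].round(1),s[i][4]) for i in range(1,n) if s[i][4]>12 and 250<ce[i][0]<400])
d=cv2.absdiff(a,c['frame'])[190:215,355:372].mean(); print('cuvette a region diff',d)
E
```

```text
[ 0.65308589 -0.04549708  0.28253043] [ 3.13817670e+00 -1.19354170e-03  1.51782003e+00] [-0.99454363 -0.31456328  0.00581702] 10.3167
lines [(17, np.float64(176.2), 57.0), (0, np.float64(-139.0), 56.7), (29, np.float64(131.3), 57.1), (62, np.float64(86.0), 56.5), (137, np.float64(-48.9), 56.9), (92, np.float64(41.0), 57.1), (117, np.float64(-3.6), 56.9)]
axis [ 0.5795 -0.0554] green 86.15 skirt idx 22 87.32
wing top line 186 86.23 mean [0.0005 0.0143] 87.88
[348, 114] [323, 114]
tick 31 0.0369 ang 86.21 77.8 89.4
strip [ 59   0  15  26 230] -1.99 [ 0.5812 -0.0124]
[ 0.127 -0.025  0.    -0.017]
[(np.float64(292.3), np.float64(173.5), np.int32(24)), (np.float64(349.4), np.float64(225.2), np.int32(22))]
[(np.float64(292.4), np.float64(173.4), np.int32(23)), (np.float64(349.3), np.float64(225.2), np.int32(21))]
cuvette a region diff 0.41568627450980394
```

```bash
python3 -c "
from station import ctrl; print(ctrl.hand_in())"
```

```text
the job is handed in; nothing more can be done
None
```

The dial is on green, and the blue zero key was pressed right down and came up again afterwards. I handed the job in at about 10.4 s.

- **Dial:** I pushed the wing's right side with the shut fingertips, turning it about 102° counter-clockwise. From overhead before the key press, the index read 86.4–86.9° against green at 86.0°. The last check read 86.2–87.3° against 86.15°, so it is within about 1°.
- **Zero key:** The fingertip stopped at z = 0.1409 m with 20 N on it, which is the expected fully-down height. A picture afterwards showed the key up.
- **Everything else:** The print key was not touched. The cap positions of the two purple cuvettes and the image patch around the white one matched the first picture. I did not recheck the bystanders on the bench, but the arm stayed clear of them.
- **Checks that disagreed:** My first angle readings were up to 5° off because I had taken the scale ring at skirt height. I corrected this to deck level, and the readings then agreed. In the final script, the fit to the white line on top of the wing (the "strip" value) picked up the ring instead, so I ignored it; the other index readings agreed.

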